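# Present a sample tube to the barcode reader

## Robot

A 6-joint arm with a two-finger parallel gripper is mounted at the origin on the work surface. World frame = base frame: x ahead of the robot, y to its left, z up, the work surface at z = 0. Lengths are in m, angles in rad, forces in N, time in s.
With the tool pointing down it reaches from about 0.325 to 0.875 m from the base axis. Payload 4.4 kg.
Tool frame: the origin (TCP) lies at the very end of the fingers, on their centre line; the grasp point (between the pads) lies 19 mm behind it (r.grip_depth is the distance from the TCP to the grasp point, in m); z points along the fingers, y is the line along which they close (so a half turn about z gives the same grasp; the last joint's range is limited). The gripper opens to 85 mm and grips with 20 to 120 N. Pads are 22 mm wide; open, the fingers measure 114 mm over their backs; the gripper's body (76 mm by 85 mm) begins 54 mm behind the grasp point. The pads swing forward as they close: fully open they stand 13 mm farther back than shut.
Start: joints at [0.984, 0.207, 1.542, -0, 1.393, -0.15], TCP at [0.243, 0.521, 0.231] pointing down, gripper open.
Joint ranges: [-2.73, 2.73], [-0.86, 2.22], [0.23, 2.46], [-1.11, 4.25], [0.08, 2.63], [-2.82, 2.82]. Speed limits (rad/s): [2.79, 2.79, 3.14, 3.14, 3.14, 3.14].

## Interface

Orientations are given as [roll, pitch, yaw] about the fixed x, y, z axes, in that order (R = Rz(yaw) Ry(pitch) Rx(roll)).
In Python, from plant import r gives the robot as it stands.
- The arm moves only by the tool play_rows, never from a script. Its argument "deltas" is a list of rows, each a list of 3 entries, a list of its own where there are three numbers: the closure, from -1 (fully open) to 1 (shut), then the shift along the tool's x, y, z in units of 30 mm (1.0 is 30 mm), then the turn, a rotation vector about the tool's x, y, z in units of 10 degrees (1.0 is 10 degrees). A call has exactly 10 rows; each row is the pose to reach, as a shift and turn from the pose commanded when the call began, along the tool's axes at that moment; what a row does not reach only later rows make up. A row lasts 1/8 s, in which the tool goes at most 62.5 mm and 10.7 degrees, less where a joint would pass 70% of its speed; a pose out of reach is approached as far as the arm can. A call with a gripper value outside its range is refused whole. The fingers move at their own pace and stop on an object; the grip force is fixed at half the most. Time passes only in rows, so rows that repeat a pose let the fingers close, or fill a call up. It gives the time, the measured TCP pose, the force, the opening and the grip force at its end, in the units of the state.
- r.sense(): the state, without advancing time (a new reading comes with each control period).
- r.get_image(name): name is "scene" or "top" or "wrist"; returns a dict with "img" (384x512x3 uint8, red, green, blue), "fx", "fy", "cx", "cy" (pixels), "distortion" ([k1, k2, p1, p2, k3] as OpenCV has them; the pictures are not rectified), "R" (3x3) and "t" (3): a world point X has camera coordinates R X + t. Camera axes: x right, y down, z forward; pixel columns grow to the right and rows downward; lengths in m; the calibration is good to about 2 mm. A picture is of the moment at which its call begins. There is no depth.
- r.hand_in(): hands the job in; it is judged then, once.
The state is a dict: "time": time; "qpos": joint angles; "qvel": joint speeds; "effort": joint torques, N m; "eef_pos": TCP position; "ee_rot": TCP orientation; "wrist_force": force on the tool from outside, world axes, zero at the start; "moment": the same for the moment, N m; "finger_gap": finger opening in m; "grip_force": force on a finger pad.
Only numpy, scipy, OpenCV 4.12 (cv2) and the standard library are available. Lean on these libraries where they do the work, as an engineer would, in place of code of your own. Each camera call takes 0.05 s, during which the arm holds its last target. There are 200 camera calls.

## Task

Draw the orange-capped tube out of the green rack by its cap and present it to the barcode reader: held in the air, cap up, its barcode facing the window squarely and centred in front of it, about 10 cm away, with the tube leaned to lie parallel to the tipped window. Finish while still holding it there, steady, by the cap alone and touching nothing else; the other tubes, the rack, the reader and the things lying about stay as they are.

Things in the scene. Friction and masses are not known exactly. Their poses are not given: they have to be found in the camera images.
- orange_mid (a point): Middle, on the axis, 58.5 mm above the tip, of the tube to present: frosted 50 ml screw-cap tube with the only ORANGE cap. 117 mm long, 29 mm across, conical foot; round cap 34 mm across, 15 mm tall, its middle 51 mm from here along z (z: tip to cap). x points out through the barcode. 30 to 65 g. Starts upright in the rack, x within 60 degrees of straight away from the robot.
- orange_code (a point): Centre of the orange-capped tube's barcode: upright black bars 30 mm tall over 90 degrees of one side of a white label. The point is on the surface, 14.8 mm out along x from the tube's axis and 15.5 mm above orange_mid along z; same axes as orange_mid (x straight out of the barcode, z towards the cap).
- reader_window (a point): Centre of the dark red window of the barcode reader: ivory head 70 mm deep, 74 wide, 50 tall, black bezel, about 0.25 m up, facing the robot's side, tipped down. The window looks out along MINUS x; y runs across, z up along its face. A tube properly presented has its x, y, z axes along these. The head keeps its tilt by friction; do not knock it.
- reader_head (a joint): Downward tilt of the reader's head in rad: 0 = looking level, grows as the window tips down (here 0.2 to 0.55).
- reader: The reader's foot (116 mm across) and gooseneck stand, fixed on the table; origin at the centre of the foot's underside. The head pivots 270 mm above it and reaches 46 mm from the pivot to the window. At yaw 0 it faces -x.
- rack: Green tube rack, 88 (x) by 208 (y) by 62 mm tall, loose, 0.45 kg; origin at the centre of its underside. 32 mm square openings, rows at x -20, 20 mm, columns at y -80, -40, 0, 40, 80 mm. Tubes stand on its floor, 4 mm above the table. The five tubes stand chequered, neighbours only diagonally (57 mm), so there is room for fingers that close along the rack's x or y.
- blue1_mid (a point): Blue-capped 50 ml tube, same make and size as the orange-capped one, standing in the rack; point half-way up its axis (58.5 mm above its tip), z towards its cap. Stays in the rack.
- blue2_mid (a point): Blue-capped 50 ml tube, same make and size as the orange-capped one, standing in the rack; point half-way up its axis (58.5 mm above its tip), z towards its cap. Stays in the rack.
- white1_mid (a point): White-capped 50 ml tube, same make and size as the orange-capped one, standing in the rack; point half-way up its axis (58.5 mm above its tip), z towards its cap. Stays in the rack.
- white2_mid (a point): White-capped 50 ml tube, same make and size as the orange-capped one, standing in the rack; point half-way up its axis (58.5 mm above its tip), z towards its cap. Stays in the rack.
- marker: Black-capped marker pen lying on the table, 133 mm long, 12 mm across; not needed.
- mouse: Black computer mouse, 104 x 60 x 32 mm; not needed.
- label_roll: Roll of white labels, 76 mm across, 32 mm tall; not needed.
- tip_box: Blue pipette-tip box with a pale lid, 122 x 84 x 64 mm; not needed.
Mind the look-alikes: they are no part of the job. Leave any pink look-alike of the part that bears orange_mid alone. Of the things that look like the rack, the smaller one is meant.

How it is judged:
On the way:
1. the orange-capped tube is drawn up clear of the rack, held by the fingers (height (world z) of orange_mid above 0.125 m and contact force between the fingers and orange_tube above 1 N and contact force between orange_tube and rack below 0.2 N), for 0.2 s.
At the end, for the whole second after the job is handed in: Held still by the cap, middle >0.125 m up, clear of rack and reader: barcode faces the window at 60-140 mm, within 25 mm of its centre line each way, square and parallel within 0.35 rad, cap up; other tubes within 20 mm, rack 25 mm, window 10 mm of their starts (all of step 1 and x of reader_window in the frame of orange_code between 0.06 and 0.14 m and y of orange_code in the frame of reader_window between -0.025 and 0.025 m and z of orange_code in the frame of reader_window between -0.025 and 0.025 m and angle between the x axis of orange_code and the x axis of reader_window, either way round below 0.35 rad and angle between the z axis of orange_code and the z axis of reader_window, either way round below 0.35 rad and angle between orange_code's own z axis and vertical below 1.2 rad and z of the grasp point in the frame of orange_mid above 0.036 m and contact force between orange_tube and reader below 0.2 N and linear speed of orange_tube below 0.02 m/s and angular speed of orange_tube below 0.2 rad/s and distance of each of blue1_mid, blue2_mid, white1_mid, white2_mid from where it was at the start of the episode below 0.02 m and distance of rack from where it was at the start of the episode below 0.025 m and distance of reader_window from where it was at the start of the episode below 0.01 m); the arm keeps its last pose, push and grip.
It fails at once if another tube is pulled out, knocked or pushed more than 20 mm (distance of any of blue1_mid, blue2_mid, white1_mid, white2_mid from where it was at the start of the episode above 0.02 m).
It fails at once if the rack is shoved more than 25 mm or tipped (distance of rack from where it was at the start of the episode above 0.025 m or angle between rack's own z axis and vertical above 0.2 rad).
It fails at once if the reader is struck (over 10 N) or its window knocked 10 mm out of place (contact force between any of the arm, the fingers, orange_tube and reader above 10 N or distance of reader_window from where it was at the start of the episode above 0.01 m).
It fails at once if a thing lying on the bench is moved more than 30 mm (distance of any of marker, mouse, label_roll, tip_box from where it was at the start of the episode above 0.03 m).
It also fails if it takes over 34 s, if anything falls off the work surface, if the arm or the gripper's body presses on something with over 40 N, if the wrist force passes 120 N, or if a joint passes its speed limit or range.

## Working session

There is one attempt and no reset: what is moved stays moved. The work goes in short steps, Python scripts to look and compute and a tool call to move; the robot and the scene stay as the last step left them, time stands still between calls to the robot, and variables do not carry over. Pictures are saved under pics/ and viewed, at most 10 in all, crops included, and the job is handed in when it is done.

Besides the shell and the picture viewer there is one more tool, called after "Emit:" as name([rows], argument=value, ...), one row to a line, values as JSON. play_rows: Moves the arm, as the interface text tells. Its arguments: {"type":"object","properties":{"deltas":{"type":"array"}},"required":["deltas"]}

```bash
mkdir -p pics
cat > h.py <<'E'
import numpy as np, cv2, pickle
from plant import r
def grab(n):
    d=r.get_image(n); d['K']=np.array([[d['fx'],0,d['cx']],[0,d['fy'],d['cy']],[0,0,1.]]);d['D']=np.array(d['distortion']);d['R']=np.array(d['R']);d['t']=np.array(d['t']);return d
def ray(d,u,v):
    p=cv2.undistortPoints(np.array([[[u,v]]],float),d['K'],d['D'])[0,0]
    w=d['R'].T@np.array([p[0],p[1],1]); return -d['R'].T@d['t'], w/np.linalg.norm(w)
def plane(d,u,v,z):
    c,w=ray(d,u,v); return c+w*(z-c[2])/w[2]
def tri(obs):
    A=np.zeros((3,3));b=np.zeros(3);L=[]
    for d,u,v in obs:
        c,w=ray(d,u,v);P=np.eye(3)-np.outer(w,w);A+=P;b+=P@c;L.append((c,w))
    x=np.linalg.solve(A,b); return x,[np.linalg.norm(np.cross(x-c,w)) for c,w in L]
def proj(d,X):
    return cv2.projectPoints(np.array(X,float).reshape(-1,3),cv2.Rodrigues(d['R'])[0],d['t'],d['K'],d['D'])[0][:,0]
E
python3 - <<'E'
from h import *
s={n:grab(n) for n in ['scene','top']}
pickle.dump(s,open('s0.pkl','wb'))
for n in s:
    cv2.imwrite(f'pics/{n}0.png',cv2.resize(s[n]['img'][:,:,::-1],(800,600),interpolation=cv2.INTER_CUBIC)); print(n,-s[n]['R'].T@s[n]['t'])
print(r.sense())
E
```

```text
scene [1.75287005 0.25954238 1.02889685]
top [ 0.36243594 -0.01933998  1.24595676]
{'time': 0.1, 'qpos': array([ 9.83505522e-01,  2.07381508e-01,  1.54281704e+00,  1.27969734e-05,
        1.39349643e+00, -1.50489009e-01]), 'qvel': array([-3.23519042e-05, -2.43544067e-03, -2.53688112e-03, -1.41116406e-03,
       -1.68752305e-03,  2.36169428e-04]), 'effort': array([-5.07206259e-04, -3.84096551e+01, -2.92548251e+01, -7.95264918e-05,
        4.83567885e-03,  4.87331604e-06]), 'eef_pos': array([0.24286772, 0.5204366 , 0.23021252]), 'ee_rot': array([-3.13951597e+00, -3.27634072e-04,  2.70478825e+00]), 'wrist_force': array([-0.57084107,  0.33315028, -0.30206878]), 'moment': array([-0.03540847, -0.00654495, -0.03349879]), 'grip_force': 0.0, 'finger_gap': 0.08563738345564594}
```

View pics/scene0.png

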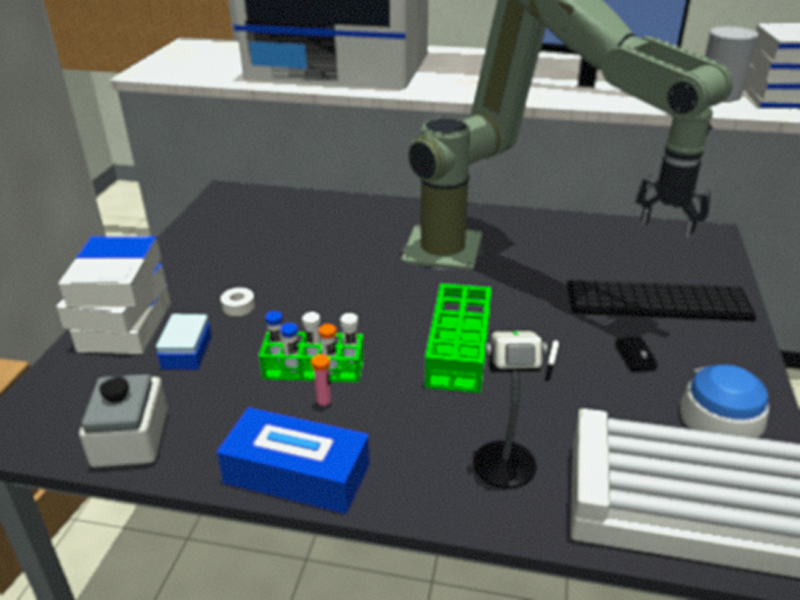

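View pics/top0.png

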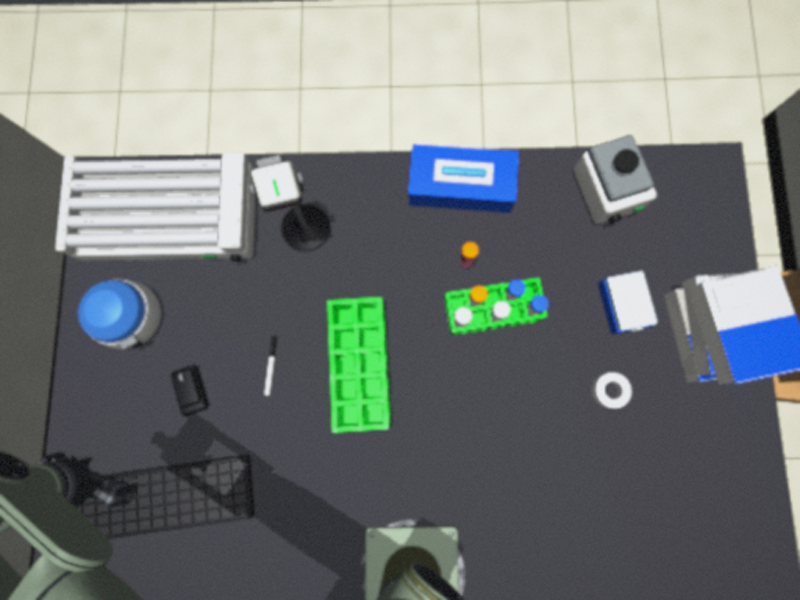

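The scene picture shows the small rack at about (312,355), with the orange cap at (327,332). The pink decoy stands in front of it at (320,380), and the reader head is at (515,350), seen from behind. In the top picture the orange cap is at (479,294), the decoy at (470,250), and the reader head at (275,187) with its foot at (305,225).

Run:
```python
from h import *
s=pickle.load(open('s0.pkl','rb'))
for n in s:
    h=cv2.cvtColor(s[n]['img'],cv2.COLOR_RGB2HSV)
    m=cv2.inRange(h,(8,170,120),(22,255,255))
    k,l,st,c=cv2.connectedComponentsWithStats(m)
    for i in range(1,k):
        if st[i,4]>15: print(n,'orange',st[i],c[i], plane(s[n],*c[i],.121).round(3))
    m=cv2.inRange(h,(50,180,80),(70,255,255))
    k,l,st,c=cv2.connectedComponentsWithStats(m)
    for i in range(1,k):
        if st[i,4]>60: print(n,'green',st[i],c[i])
def crop(n,x,y,w,hh):
    return cv2.resize(s[n]['img'][y:y+hh,x:x+w,::-1],(400,300),interpolation=cv2.INTER_CUBIC)
a=np.hstack([crop('top',150,90,80,60),crop('scene',300,200,64,48)])
b=np.hstack([crop('top',275,165,80,60),crop('scene',160,195,80,60)])
cv2.imwrite('pics/c1.png',np.vstack([a,b]))
```

```text
scene orange [204 207  11   9  82] [209.15853659 211.15853659] [ 0.579 -0.149  0.121]
scene orange [199 227  12  10  92] [204.77173913 231.63043478] [ 0.682 -0.132  0.121]
scene green [ 272  181   43   70 2359] [292.703688   217.01907588]
scene green [166 212  40  32 641] [182.91887676 230.950078  ]
scene green [211 213  21  32 411] [221.9756691 231.486618 ]
top orange [296 155  10  11  92] [300.51086957 159.89130435] [ 0.669 -0.132  0.121]
top green [314 178  33  32 301] [333.83056478 194.5282392 ]
top green [302 181  23  31 230] [312.85217391 194.69565217]
top green [285 187  15  12 102] [291.79411765 191.59803922]
top green [210 191  32  33 447] [221.65995526 203.41610738]
top green [228 196  19  27 129] [236.76744186 210.26356589]
top green [223 225  12  14  63] [230.33333333 230.58730159]
top green [212 227   8  14  82] [215.80487805 232.82926829]
top green [214 243  12  14  75] [217.42666667 250.36      ]
top green [215 259  10  15  66] [218.13636364 266.83333333]
```

View pics/c1.png

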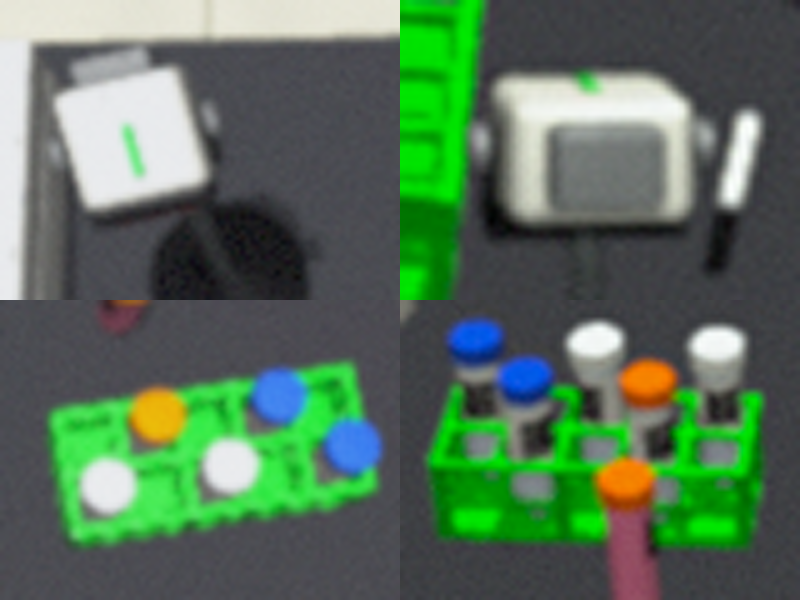

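The crop shows the head's side pivots in top crop at (55,150) and (210,115), and in scene crop at (480,137) and (706,137). The code on the orange tube faces roughly towards the scene camera.

Run:
```python
from h import *
s=pickle.load(open('s0.pkl','rb'));T,S=s['top'],s['scene']
t=lambda x,y:(T,150+x/5-.4,90+y/5-.4); c=lambda x,y:(S,300+x/6.25-.4,200+y/6.25-.4)
L=tri([t(55,150),c(306,137)]);R=tri([t(210,115),c(80,137)])
print('pivots',L,R); d=L[0]-R[0]; print('yaw',np.arctan2(-d[0],d[1]),np.linalg.norm(d),(L[0]+R[0])/2)
a=tri([t(127,127),c(197,90)]);b=tri([t(140,177),c(180,72)]);print('stripe',a,b)
v=a[0]-b[0];print(np.arctan2(v[1],v[0]),np.arctan2(v[2],np.hypot(*v[:2])))
for k in [(55,97),(180,68),(210,180),(92,213)]: print('corner',plane(*t(*k),.29).round(3))
print('foot',plane(T,150+231/5,90+250/5,0.01))
h=cv2.cvtColor(T['img'],cv2.COLOR_RGB2HSV);m=np.zeros(h.shape[:2],np.uint8)
m[165:210,285:350]=cv2.inRange(h,(8,150,120),(28,255,255))[165:210,285:350]
o=cv2.moments(m,True);p=(o['m10']/o['m00'],o['m01']/o['m00']);print('cap',o['m00'],p,plane(T,*p,.121))
print(tri([(T,*p),(S,209.16,211.16-.7)]))
q=lambda x,y:plane(T,275+x/5-.4,165+y/5-.4,.062)
C=[q(50,110),q(352,62),q(378,190),q(78,243)];print('rack',np.round(C,3),np.mean(C,0))
print('rackyaw', np.arctan2(*( (C[0]-C[1])[[0,1]]*[-1,1])),np.arctan2(*((C[3]-C[2])[[0,1]]*[-1,1])),np.linalg.norm(C[0]-C[1]))
for n,(x,y) in dict(b1=(278,95),b2=(352,147),w1=(230,165),w2=(107,187)).items(): print(n,plane(T,275+x/5-.4,165+y/5-.4,.121).round(3))
```

```text
pivots (array([0.75542484, 0.28499799, 0.27850723]), [np.float64(0.000605861474336664), np.float64(0.0006058614743365426)]) (array([0.77475561, 0.19485203, 0.27942399]), [np.float64(0.000641571016603503), np.float64(0.0006415710166034606)])
yaw 0.21123945974886196 0.09219985312501877 [0.76509023 0.23992501 0.27896561]
stripe (array([0.76009002, 0.23874142, 0.29892108]), [np.float64(0.0002514726760205238), np.float64(0.0002514726760205265)]) (array([0.73410833, 0.23188642, 0.2884621 ]), [np.float64(0.0011292307912872215), np.float64(0.0011292307912872152)])
0.2579612380334066 0.371189548919219
corner [0.783 0.283 0.29 ]
corner [0.799 0.211 0.29 ]
corner [0.731 0.192 0.29 ]
corner [0.712 0.26  0.29 ]
foot [0.78266859 0.2364224  0.01      ]
cap 97.0 (305.69072164948454, 186.58762886597938) [ 0.57935993 -0.14587521  0.121     ]
(array([ 0.57913629, -0.14703303,  0.12414231]), [np.float64(0.0015406204032574545), np.float64(0.0015406204032575093)])
rack [[ 0.592 -0.081  0.062]
 [ 0.622 -0.288  0.062]
 [ 0.533 -0.3    0.062]
 [ 0.5   -0.097  0.062]] [ 0.56171635 -0.19134799  0.062     ]
rackyaw 0.141502283647224 0.1586274830377406 0.2093010190419239
b1 [ 0.588 -0.225  0.121]
b2 [ 0.553 -0.271  0.121]
w1 [ 0.542 -0.192  0.121]
w2 [ 0.529 -0.113  0.121]
```

The positions agree with each other: the cap is 20/40 mm from the rack centre, the pivot height is about 0.27, and the rack edge is 209 mm long. Next I'll look at the window with the wrist camera on the way over.

```bash
cat >> h.py <<'E'
from scipy.spatial.transform import Rotation as Ro
def frame(x,z):
    z=np.array(z,float);z/=np.linalg.norm(z);x=np.array(x,float);x-=z*(x@z);x/=np.linalg.norm(x)
    return np.c_[x,np.cross(z,x),z]
def cur():
    s=r.sense();return np.array(s['eef_pos']),Ro.from_euler('xyz',s['ee_rot']).as_matrix()
def delta(p,R,p0=None,R0=None):
    if p0 is None:p0,R0=cur()
    print('shift',(R0.T@(np.array(p)-p0)/.03).round(2),'turn',(np.degrees(Ro.from_matrix(R0.T@R).as_rotvec())/10).round(2))
E
python3 - <<'E'
from h import *
y=.23;f=np.array([np.cos(y),np.sin(y),0])
delta([.47,.17,.33],frame([-f[1],f[0],0],f*.87+[0,0,-.5]))
E
```

```text
shift [-11.8   -7.39  -3.31] turn [-5.59 -2.71  4.69]
```

Emit:
play_rows([
  [-1,[-11.8,-7.4,-3.3],[-5.6,-2.7,4.7]],
  [-1,[-11.8,-7.4,-3.3],[-5.6,-2.7,4.7]],
  [-1,[-11.8,-7.4,-3.3],[-5.6,-2.7,4.7]],
  [-1,[-11.8,-7.4,-3.3],[-5.6,-2.7,4.7]],
  [-1,[-11.8,-7.4,-3.3],[-5.6,-2.7,4.7]],
  [-1,[-11.8,-7.4,-3.3],[-5.6,-2.7,4.7]],
  [-1,[-11.8,-7.4,-3.3],[-5.6,-2.7,4.7]],
  [-1,[-11.8,-7.4,-3.3],[-5.6,-2.7,4.7]],
  [-1,[-11.8,-7.4,-3.3],[-5.6,-2.7,4.7]],
  [-1,[-11.8,-7.4,-3.3],[-5.6,-2.7,4.7]],
])

```text
time: 1.35
eef_pos: [0.47, 0.1707, 0.3304]
ee_rot: [2.091, -0.004, 1.801]
wrist_force: [0.2, 0.2, 0.7]
finger_gap: 0.0853
grip_force: 0.0
```

Run:
```python
from h import *
d=grab('wrist');pickle.dump(d,open('w1.pkl','wb'));cv2.imwrite('pics/w1.png',cv2.resize(d['img'][:,:,::-1],(800,600),interpolation=cv2.INTER_CUBIC))
s=r.sense();print(s['time'],s['eef_pos'],s['qpos'],-d['R'].T@d['t'],d['R'][2],d['fx'])
y=.23
print(proj(d,[[.766-.046*np.cos(y)*.93,.238-.046*np.sin(y)*.93,.258]])*800/512)
```

```text
1.4 [0.4700487  0.17096038 0.33067477] [ 0.10308142 -0.63140758  2.34103911  0.29254111  0.39997194 -0.33118139] [0.33131865 0.21889763 0.40256454] [ 0.87392055 -0.11557381 -0.47212876] 290.0685500899993
[[480.21066724 240.94843691]]
```

View pics/w1.png

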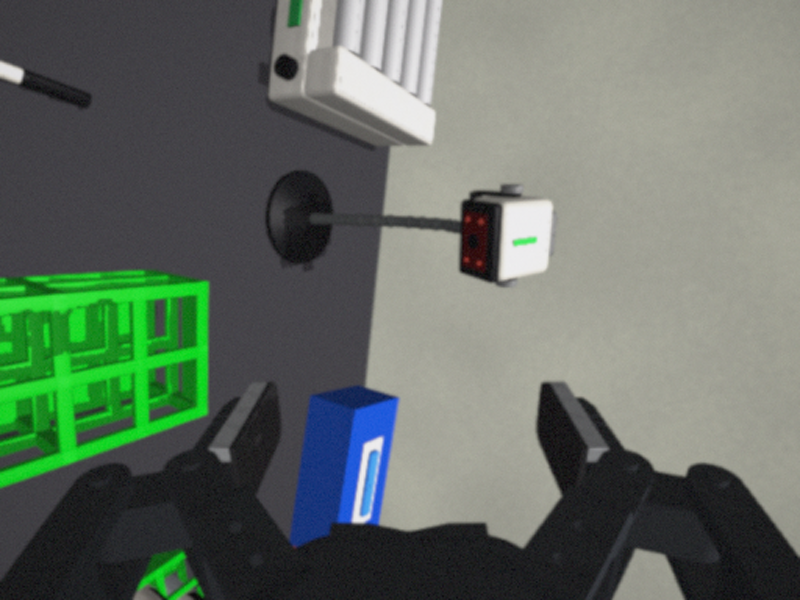

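The wrist view shows the window at (476,241), predicted at (480,241). The face is 39 px tall and the top 52 px, so the tilt is about 0.39–0.41 rad. Moving above the orange cap now.

Run:
```python
from h import *
a=.147
delta([.578,-.147,.20],frame([-np.sin(a),np.cos(a),0],[0,0,-1]))
```

```text
shift [-11.16  -3.21   3.08] turn [ 6.02 -0.27  0.42]
```

Emit:
play_rows([
  [-1,[-11.16,-3.21,3.08],[6.02,-0.27,0.42]],
  [-1,[-11.16,-3.21,3.08],[6.02,-0.27,0.42]],
  [-1,[-11.16,-3.21,3.08],[6.02,-0.27,0.42]],
  [-1,[-11.16,-3.21,3.08],[6.02,-0.27,0.42]],
  [-1,[-11.16,-3.21,3.08],[6.02,-0.27,0.42]],
  [-1,[-11.16,-3.21,3.08],[6.02,-0.27,0.42]],
  [-1,[-11.16,-3.21,3.08],[6.02,-0.27,0.42]],
  [-1,[-11.16,-3.21,3.08],[6.02,-0.27,0.42]],
  [-1,[-11.16,-3.21,3.08],[6.02,-0.27,0.42]],
  [-1,[-11.16,-3.21,3.08],[6.02,-0.27,0.42]],
])

```text
time: 2.65
eef_pos: [0.5774, -0.1472, 0.2015]
ee_rot: [3.139, 0.001, 1.718]
wrist_force: [-0.2, -0.3, -0.1]
finger_gap: 0.0851
grip_force: 0.0
```

Run:
```python
from h import *
d=grab('wrist');im=cv2.resize(d['img'][:,:,::-1],(800,600),interpolation=cv2.INTER_CUBIC)
cv2.imwrite('pics/w2.png',im)
h=cv2.cvtColor(d['img'],cv2.COLOR_RGB2HSV);m=cv2.inRange(h,(8,150,120),(28,255,255))
k,l,st,c=cv2.connectedComponentsWithStats(m)
for i in range(1,k):
    if st[i,4]>30: print(st[i],c[i],plane(d,*c[i],.121))
print(cur(),-d['R'].T@d['t'])
```

```text
[ 348  174   44   43 1418] [369.70028209 194.97884344] [ 0.66681839 -0.13418674  0.121     ]
[ 236  176   43   43 1408] [257.28125 197.09375] [ 0.57492452 -0.14947519  0.121     ]
(array([ 0.57736221, -0.14740551,  0.20134659]), array([[-1.46103958e-01,  9.89266469e-01,  2.34236671e-03],
       [ 9.89268374e-01,  1.46106557e-01, -9.78633513e-04],
       [-1.31036445e-03,  2.17424707e-03, -9.99996778e-01]])) [ 0.56540528 -0.06914292  0.3450111 ]
```

View pics/w2.png

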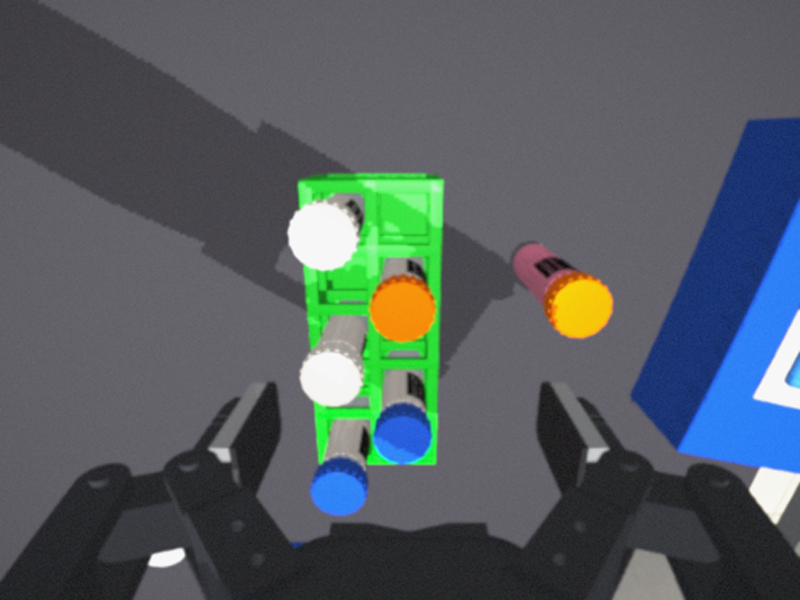

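The wrist view shows the orange cap at (402,308), centred between the fingers. Its code is on the upper right side at (415,270), and neighbouring caps are only on the diagonals. Descending and closing.

Emit:
play_rows([
  [-1,[0,0,1],[0,0,0]],
  [-1,[0,0,2],[0,0,0]],
  [-1,[0,0,3],[0,0,0]],
  [-1,[0,0,3.64],[0,0,0]],
  [-1,[0,0,3.64],[0,0,0]],
  [1,[0,0,3.64],[0,0,0]],
  [1,[0,0,3.64],[0,0,0]],
  [1,[0,0,3.64],[0,0,0]],
  [1,[0,0,3.64],[0,0,0]],
  [1,[0,0,3.64],[0,0,0]],
])

```text
time: 3.95
eef_pos: [0.578, -0.1486, 0.0916]
ee_rot: [3.141, 0.001, 1.716]
wrist_force: [0.5, -0.9, 6.2]
finger_gap: 0.0321
grip_force: 59.1
```

Emit:
play_rows([
  [1,[0,0,-0.4],[0,0,0]],
  [1,[0,0,-0.9],[0,0,0]],
  [1,[0,0,-1.5],[0,0,0]],
  [1,[0,0,-2.2],[0,0,0]],
  [1,[0,0,-3],[0,0,0]],
  [1,[0,0,-4],[0,0,0]],
  [1,[0,0,-5],[0,0,0]],
  [1,[0,0,-6],[0,0,0]],
  [1,[0,0,-7],[0,0,0]],
  [1,[0,0,-7],[0,0,0]],
])

```text
time: 5.2
eef_pos: [0.5792, -0.1488, 0.3049]
ee_rot: [3.135, 0.004, 1.716]
wrist_force: [0.6, 0.2, -0.5]
finger_gap: 0.0324
grip_force: 59.5
```

Run:
```python
from h import *
s={n:grab(n) for n in ['scene','top','wrist']};pickle.dump(s,open('s2.pkl','wb'))
S,T,W=s['scene'],s['top'],s['wrist']
p,R=cur();z=-R[:,2];g=p+.012*z   # near grasp
u=proj(S,p)[0].astype(int);print(p,u)
im=S['img'][u[1]-24:u[1]+36,u[0]-40:u[0]+40,::-1]
ut=proj(T,p)[0].astype(int); imt=T['img'][ut[1]-30:ut[1]+30,ut[0]-40:ut[0]+40,::-1]
f=lambda i:cv2.resize(i,(400,300),interpolation=cv2.INTER_CUBIC)
cv2.imwrite('pics/c2.png',np.vstack([np.hstack([f(im),f(imt)]),np.hstack([f(W['img'][:,:,::-1]),f(S['img'][150:294,130:322,::-1])])]))
```

```text
[ 0.57674187 -0.14785571  0.29918089] [205 162]
```

View pics/c2.png

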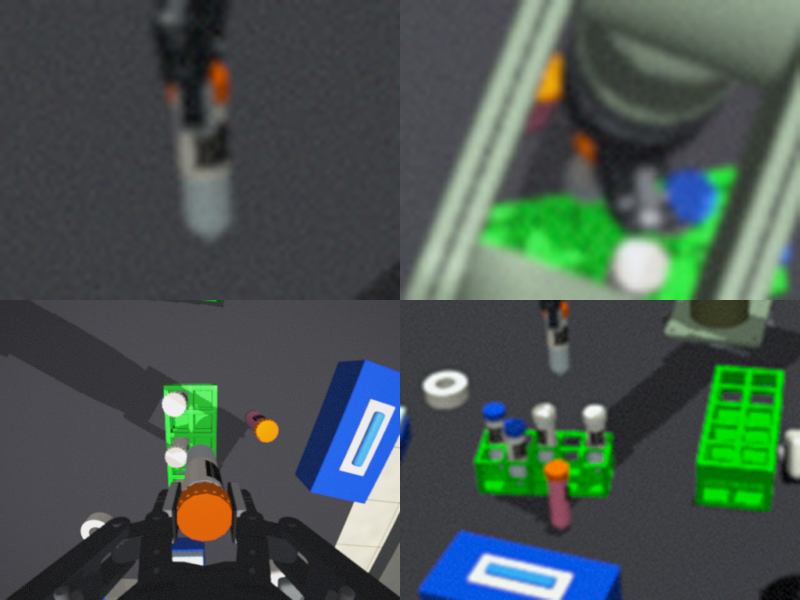

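The tube is lifted clear. The scene crop shows its code on the right side at (212,148), and the wrist view shows the code at about (210,468). I'll map pixels onto the tube's cylinder to get the code's heading.

```bash
cat > code.py <<'E'
from h import *
def prof(d,p,R,hs=np.arange(.006,.027,.003),step=7.5):
    z=-R[:,2];mid=p-.0291*z
    x=R[:,0];y=np.cross(z,x);c=-d['R'].T@d['t'];out=[]
    g=cv2.GaussianBlur(d['img'],(0,0),.6).max(2).astype(np.float32)
    for a in np.arange(-180,180,step):
        n=x*np.cos(np.radians(a))+y*np.sin(np.radians(a))
        P=np.array([mid+.0148*n+h*z for h in hs])
        v=c-P.mean(0);cs=n@v/np.linalg.norm(v)
        if cs<.2: continue
        uv=proj(d,P).astype(np.float32)
        yaw=np.degrees(np.arctan2(n[1],n[0]))
        out.append((round(a,1),round(yaw),int(cv2.remap(g,uv[None,:,0],uv[None,:,1],cv2.INTER_LINEAR).mean())))
    return out
E
python3 - <<'E'
from code import *
E
mv code.py cyl.py
python3 - <<'E'
from cyl import *
s=pickle.load(open('s2.pkl','rb'));p,R=cur()
for n in ['wrist','scene']: print(n,prof(s[n],p,R))
d=s['wrist'];m=cv2.inRange(cv2.cvtColor(d['img'],cv2.COLOR_RGB2HSV),(8,150,100),(28,255,255));k,l,st,c=cv2.connectedComponentsWithStats(m)
i=1+np.argmax(st[1:,4]);print(st[i],c[i],proj(d,p+(.0294)*-R[:,2]))
E
```

```text
wrist [(np.float64(-45.0), 53, 49), (np.float64(-37.5), 61, 52), (np.float64(-30.0), 68, 53), (np.float64(-22.5), 76, 63), (np.float64(-15.0), 83, 46), (np.float64(-7.5), 91, 62), (np.float64(0.0), 98, 118), (np.float64(7.5), 106, 120), (np.float64(15.0), 113, 119), (np.float64(22.5), 121, 123), (np.float64(30.0), 128, 124), (np.float64(37.5), 136, 123), (np.float64(45.0), 143, 120)]
scene [(np.float64(-150.0), -52, 125), (np.float64(-142.5), -44, 128), (np.float64(-135.0), -37, 126), (np.float64(-127.5), -29, 121), (np.float64(-120.0), -22, 113), (np.float64(-112.5), -14, 98), (np.float64(-105.0), -7, 85), (np.float64(-97.5), 1, 73), (np.float64(-90.0), 8, 68), (np.float64(-82.5), 16, 66), (np.float64(-75.0), 23, 63), (np.float64(-67.5), 31, 60), (np.float64(-60.0), 38, 56), (np.float64(-52.5), 46, 55), (np.float64(-45.0), 53, 53), (np.float64(-37.5), 61, 55), (np.float64(-30.0), 68, 56), (np.float64(-22.5), 76, 57), (np.float64(-15.0), 83, 59), (np.float64(-7.5), 91, 60)]
[ 226  233   71   76 4326] [261.12066574 271.1197411 ] [[260.16508191 272.0565788 ]]
```

Code edges lie at world yaw about 94° and 0°, so the code's heading is about 48°. That is −49.5° from tool x. Next is the target pose and a standoff.

```bash
cat >> cyl.py <<'E'
def target(back=.1,t=.39,y=.22,a=49.5,W=(.7245,.2287,.2545),up=.0136):
    X=np.array([np.cos(t)*np.cos(y),np.cos(t)*np.sin(y),np.sin(t)]);Z=np.array([-np.sin(t)*np.cos(y),-np.sin(t)*np.sin(y),np.cos(t)]);Y=np.cross(Z,X)
    a=np.radians(a);return np.array(W)-(back+.0148)*X+up*Z, frame(np.cos(a)*X+np.sin(a)*Y,-Z)
E
python3 - <<'E'
from cyl import *
p,R=target(.1);print(p)
q=p+[-.06,-.013,.065];delta(q,R);delta(p,R,q,R)
E
```

```text
[0.6158337  0.2044001  0.22343313]
shift [11.29  0.95  0.37] turn [-2.11  0.86  3.57]
shift [0.68 0.82 2.78] turn [0. 0. 0.]
```

Emit:
play_rows([
  [1,[1,0.1,0],[-0.2,0.1,0.4]],
  [1,[2.3,0.2,0.1],[-0.4,0.2,0.8]],
  [1,[3.8,0.3,0.1],[-0.7,0.3,1.2]],
  [1,[5.3,0.45,0.2],[-1,0.4,1.7]],
  [1,[6.8,0.6,0.2],[-1.3,0.5,2.2]],
  [1,[8.3,0.7,0.3],[-1.6,0.65,2.7]],
  [1,[9.8,0.8,0.3],[-1.9,0.75,3.2]],
  [1,[10.8,0.9,0.35],[-2.11,0.86,3.57]],
  [1,[11.29,0.95,0.37],[-2.11,0.86,3.57]],
  [1,[11.29,0.95,0.37],[-2.11,0.86,3.57]],
])

```text
time: 6.6
eef_pos: [0.5561, 0.1915, 0.2881]
ee_rot: [2.839, -0.247, 1.125]
wrist_force: [0.3, -0.1, 0.5]
finger_gap: 0.032
grip_force: 59.5
```

Run:
```python
from cyl import *
p,R=target(.1);c=cur();print(c[0]);delta(p,R)
d=grab('wrist');pickle.dump(d,open('w3.pkl','wb'))
print(prof(d,*c))
cv2.imwrite('pics/w3.png',cv2.resize(d['img'][:,:,::-1],(800,600),interpolation=cv2.INTER_CUBIC))
```

```text
[0.55607509 0.19145091 0.28806404]
shift [0.68 0.82 2.77] turn [-0.    0.01  0.02]
[(np.float64(-45.0), 18, 41), (np.float64(-37.5), 26, 43), (np.float64(-30.0), 34, 61), (np.float64(-22.5), 42, 50), (np.float64(-15.0), 49, 31), (np.float64(-7.5), 57, 123), (np.float64(0.0), 64, 151), (np.float64(7.5), 72, 145), (np.float64(15.0), 79, 143), (np.float64(22.5), 86, 139), (np.float64(30.0), 93, 133), (np.float64(37.5), 100, 125), (np.float64(45.0), 107, 118)]
```

View pics/w3.png

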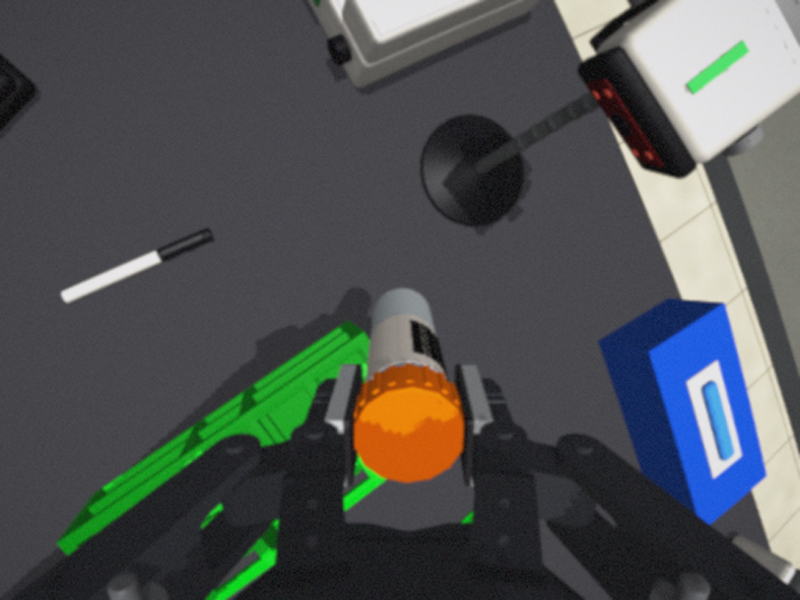

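The wrist view shows the tube held straight with its code edge at (412,335). The reader window is centred near (627,122), and the top stripe runs from (690,88) to (745,45). Checking both against my model.

Run:
```python
from cyl import *
d=pickle.load(open('w3.pkl','rb'));k=512/800
W=np.array([.7245,.2287,.2545])
print('pred W',proj(d,W)/k)
for t in (.33,.39,.45):
    y=.22;X=np.array([np.cos(t)*np.cos(y),np.cos(t)*np.sin(y),np.sin(t)]);Z=np.array([-np.sin(t)*np.cos(y),-np.sin(t)*np.sin(y),np.cos(t)]);Y=np.cross(Z,X)
    piv=np.array([.766,.238,.272]);w=piv-.046*X;top=piv+.025*Z
    pts=[]
    for u,v in [(690,88),(745,45)]:
        c,r_=ray(d,u*k,v*k);pts.append(c+r_*((top-c)@Z)/(r_@Z))
    v=pts[1]-pts[0]; print(t,'stripe dir in head (deg)',np.degrees(np.arctan2(v@Y,v@X)),'len',np.linalg.norm(v),'lateral',[(q-top)@Y for q in pts])
    print('  W',proj(d,w)/k,'face corners px',(proj(d,[w+a*37*.001*Y+b*.025*Z for a in(-1,1) for b in (-1,1)])/k).round().tolist())
```

```text
pred W [[626.26361562 119.30210622]]
0.33 stripe dir in head (deg) -1.7137823086665638 len 0.03235113415079551 lateral [np.float64(-0.0005729592392301675), np.float64(-0.0015404743858076324)]
  W [[628.85551209 118.89441466]] face corners px [[641.0, 176.0], [697.0, 179.0], [568.0, 67.0], [612.0, 44.0]]
0.39 stripe dir in head (deg) -0.7623239732224644 len 0.031186204525208483 lateral [np.float64(-0.001021370148168695), np.float64(-0.0014362923312854134)]
  W [[626.24073441 119.28345933]] face corners px [[640.0, 174.0], [691.0, 181.0], [568.0, 66.0], [607.0, 48.0]]
0.45 stripe dir in head (deg) 0.19229864859084742 len 0.030203302151253393 lateral [np.float64(-0.0014168754266506043), np.float64(-0.0013155059482699532)]
  W [[623.9441752  119.45451023]] face corners px [[640.0, 172.0], [685.0, 182.0], [569.0, 65.0], [601.0, 51.0]]
```

The model fits to about 1 mm. Final approach.

Emit:
play_rows([
  [1,[0.08,0.1,0.3],[0,0,-0.05]],
  [1,[0.2,0.25,0.8],[0,0,-0.1]],
  [1,[0.35,0.42,1.4],[0,0,-0.15]],
  [1,[0.5,0.6,2.0],[0,0,-0.2]],
  [1,[0.6,0.73,2.45],[0,0,-0.25]],
  [1,[0.66,0.8,2.7],[0,0,-0.25]],
  [1,[0.68,0.82,2.77],[0,0,-0.25]],
  [1,[0.68,0.82,2.77],[0,0,-0.25]],
  [1,[0.68,0.82,2.77],[0,0,-0.25]],
  [1,[0.68,0.82,2.77],[0,0,-0.25]],
])

```text
time: 7.9
eef_pos: [0.6164, 0.2041, 0.2252]
ee_rot: [2.826, -0.236, 1.167]
wrist_force: [0.3, -0.2, 0.3]
finger_gap: 0.0324
grip_force: 59.5
```

Run:
```python
from cyl import *
p,R=target(.1,a=52);c=cur();print(c[0],r.sense()['finger_gap'],r.sense()['time'],abs(r.sense()['qvel']).max());delta(p,R)
d=grab('wrist');S=grab('scene')
print(prof(d,*c))
a=cv2.resize(d['img'][:,:,::-1],(400,300));b=cv2.resize(S['img'][165:261,276:404,::-1],(400,300),interpolation=cv2.INTER_CUBIC)
e=cv2.resize(S['img'][165:261,136:264,::-1],(400,300),interpolation=cv2.INTER_CUBIC)
cv2.imwrite('pics/f.png',np.vstack([np.hstack([a,b]),np.hstack([e,e*0])]))
```

```text
[0.61639095 0.20405983 0.22521401] 0.03244690496831287 7.9 0.002456336874152838
shift [-0.01 -0.04  0.05] turn [ 0.01 -0.    0.01]
[(np.float64(-45.0), 20, 44), (np.float64(-37.5), 28, 41), (np.float64(-30.0), 36, 60), (np.float64(-22.5), 44, 51), (np.float64(-15.0), 52, 31), (np.float64(-7.5), 59, 118), (np.float64(0.0), 67, 149), (np.float64(7.5), 74, 143), (np.float64(15.0), 81, 140), (np.float64(22.5), 88, 136), (np.float64(30.0), 95, 131), (np.float64(37.5), 102, 122), (np.float64(45.0), 109, 115)]
```

View pics/f.png

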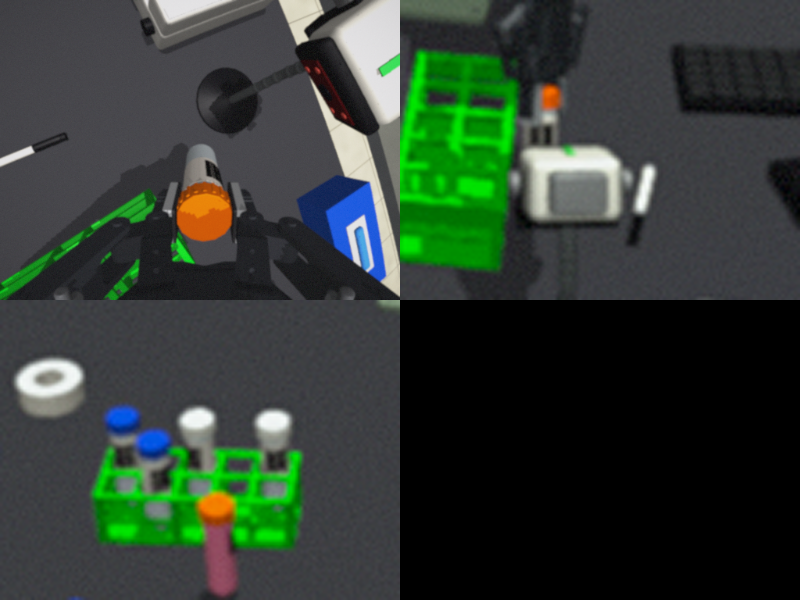

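The tube is held at (205,180) facing the window at (318,80). Nothing touches it, and the rack, the other tubes and the reader look undisturbed. The arm is still and on target to about 2 mm, so I'm handing in.

```bash
python3 -c "
from plant import r
print(r.hand_in())"
```

```text
the job is handed in; nothing more can be done
None
```

I handed the job in at about 8 s with the orange-capped tube held by its cap, its code about 10 cm from the window, parallel to it and within about 2 mm of my measured target; no verdict came back.

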